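# Fit the pen-socket plate and dot its drilling point

## Task

I am making a desk pen stand: set the loose aluminium pen-socket plate flat and square into the fitting recess of the brown wooden base without dropping it, and let go. Then draw the blue paint marker up out of the pen block and, holding it upright, lower its nib down the middle of the socket's hole without touching the metal, so that it marks the wood only at the hole's centre. Press gently until the sprung nib gives, and finish like that, still holding the marker there with the nib pressed in; leave the other desk things where they are.

Things in the scene. Friction and masses are not known exactly. Their poses are not given: they have to be found in the camera images.
- socket_mid (a point): Loose aluminium pen-socket plate, 55 g: flat flange 44 (x) x 64 (y) x 5 mm with a round collar on its middle (24 mm outside, 15 mm high; 20 mm overall) and a through bore of 14 mm. Lies flange down; the collar is the handle. Point: on the bore's axis, 10 mm above the underside. x short side, y long side, z up; the same when turned half round.
- pocket (a point): Brown wooden pen base, fixed, 100 (x) x 200 (y) mm, top 29 mm above the desk. Its recess for the plate is 47 (x) x 67 (y) mm, 5 mm deep, 47 mm from the base's middle towards +y. Point: middle of the recess's floor, 24 mm above the desk; axes along the sides, z up. A seated plate is flush, its long side along y, 1.5 mm play all round. The narrow groove (16 mm) stays empty.
- block: Light wooden pen block, fixed, 130 (x) x 60 (y) x 56 mm high; origin: middle of its underside. The blue marker stands in a socket with a black ring (its fixed cap) 40 mm from the middle towards -x. Two shorter pens, fixed, stand in line with it at 12 and 44 mm towards +x, up to 108 mm high: best take the marker with the fingers closing along y.
- marker_mid (a point): Loose valve paint marker, 26 g, 120 mm: round blue barrel of 15 mm diameter, white band, from 34 to 115 mm above the nib's tip, short plug on top; below a steel nozzle of 5 mm diameter to 8 mm above the tip, then the nib, 3.2 mm. Stands upright, tip 4 mm above the desk, barrel 18 mm deep in the block, 64 mm of it above. Point: on its axis, 60 mm above the tip; z from nib to plug.
- nib_tip (a point): The free end of the marker's nib, on the marker's axis; it draws back with the nib. z points up the marker.
- nib (a joint): How far the sprung nib is pushed into the nozzle, m: 0 out, 0.005 at its stop. It begins to give at 1.5 N and needs 4 N at the stop; paint flows from 1 mm on.
- cup: Bystander: grey aluminium pencil cup with pencils, 76 mm diameter, 100 mm high (pencils to 175 mm); origin at the middle of its underside.
- sharpener: Bystander: red pencil sharpener with a twist cap, 41 mm diameter, 52 mm high; origin at the middle of its underside.
- weight: Bystander: clear glass paperweight, 74 mm diameter, 45 mm high; origin at the middle of its underside.
- highlighter: Bystander: yellow highlighter lying flat, 26 x 120 x 18 mm; origin on its underside 23 mm from its middle towards the blunt end.
Not all that is in view belongs to the job. Of the things like the part that bears socket_mid, leave any that is orange; of the rest the smaller one is meant. Leave any turquoise look-alike of the part that bears pocket alone.

How it is judged:
On the way, in this order (a step that is already met when the one before it is completed fails the run):
1. the socket plate lies flat and square in the recess, let go (horizontal distance between socket_mid and pocket below 0.0028 m and z of socket_mid in the frame of pocket below 0.0112 m and angle between socket_mid's own z axis and vertical below 0.035 rad and angle between the y axis of socket_mid and the y axis of pocket, either way round below 0.12 rad and contact force between the fingers and socket below 0.1 N), for 0.3 s.
2. the nib is in the bore of the seated plate, near its axis (horizontal distance between nib_tip and socket_mid below 0.004 m and z of nib_tip in the frame of socket_mid below 0.008 m and z of socket_mid in the frame of pocket below 0.0112 m), for 0.1 s.
At the end, for the whole second after the job is handed in: Plate flush in the recess (1.2 mm in height, 2.8 mm off centre, 7 degrees) and let go; the fingers hold the marker still and upright (7 degrees), nib on the wood within 3 mm of the bore's axis, pressed in over 1 mm at 0.8 to 12 N, marker clear of the metal (horizontal distance between socket_mid and pocket below 0.0028 m and z of socket_mid in the frame of pocket below 0.0112 m and angle between socket_mid's own z axis and vertical below 0.035 rad and angle between the y axis of socket_mid and the y axis of pocket, either way round below 0.12 rad and horizontal distance between nib_tip and socket_mid below 0.003 m and angle between marker_mid's own z axis and vertical below 0.12 rad and value of joint nib above 0.001 m and contact force between nib and base between 0.8 and 12 N and contact force between the fingers and marker above 1 N and contact force between marker and socket below 0.2 N and linear speed of marker below 0.02 m/s); the arm keeps its last pose, push and grip.
It fails at once if the marker touches the socket plate (contact force between marker and socket above 0.3 N).
It fails at once if the nib marks the base away from the hole's centre (contact force between nib and base above 0.2 N and horizontal distance between nib_tip and socket_mid above 0.004 m).
It fails at once if the nib is rammed (contact force between nib and anything else above 15 N).
It fails at once if the plate is dropped (linear speed of socket above 0.45 m/s and contact force between the fingers and socket below 0.05 N).
It fails at once if a bystander is disturbed (distance of any of cup, sharpener, weight, highlighter from where it was at the start of the episode above 0.015 m).
It also fails if it takes over 69 s, if anything falls off the work surface, if the arm or the gripper's body presses on something with over 40 N, if the wrist force passes 120 N, or if a joint passes its speed limit or range.

## Robot

A 7-joint arm with a two-finger parallel gripper is mounted at the origin on the work surface. World frame = base frame: x ahead of the robot, y to its left, z up, the work surface at z = 0. Lengths are in m, angles in rad, forces in N, time in s.
With the tool pointing down it reaches from about 0.4 to 0.9 m from the base axis. Payload 5.5 kg.
Tool frame: the origin (TCP) lies on the centre line of the jaws, within the pads' length; the fingertips stand 14 mm ahead of it and the grasp point (between the pads) lies 5 mm behind it; z points along the fingers, y is the direction in which the jaws open and shut (so a half turn about z gives the same grasp; the last joint's range is limited). The gripper opens to 92 mm and grips with 3 to 60 N. Pads are 19 mm wide; open, the fingers measure 130 mm over their backs; the gripper's body (75 mm by 190 mm) begins 47 mm behind the grasp point.
Start: joints at [-0.972, 0.501, -0.427, 1.55, 0.221, 1.138, -0.21], TCP at [0.214, 0.614, 0.241] pointing down, gripper open.
Joint ranges: [-2.88, 2.88], [-0.31, 2.03], [-1.54, 1.56], [0.2, 2.42], [-1.41, 4.55], [0.19, 2.02], [-2.57, 2.57]. Speed limits (rad/s): [2.57, 2.57, 3.14, 3.14, 3.14, 3.14, 3.14].

## Interface

Orientations are given as a unit quaternion [x, y, z, w].
In Python, from plant import readout, capture, r gives the robot as it stands.
- The arm moves only by the shell command python3 -m crank 'ROWS'. ROWS is JSON, one flat list of numbers, 7 for each row, row after row: the shift along the world's x, y, z in mm, then the turn, a rotation vector about the world's x, y, z in degrees, then the gripper command: -1 is shut, 1 is fully open, values between are in proportion. In form: [x, y, z, ax, ay, az, hand, x, y, z, ax, ay, az, hand, ...]. A call has 1 to 12 rows; each row is the pose to reach, as a shift and turn from the pose commanded when the call began; what a row does not reach only later rows make up. A row lasts 1/8 s, in which the tool goes at most 62.5 mm and 10.7 degrees, less where a joint would pass 70% of its speed; a pose out of reach is approached as far as the arm can. A call with a gripper value outside its range is refused whole. The fingers move at their own pace and stop on an object; the grip force is fixed at half the most. Time passes only in rows, so rows that repeat a pose let the fingers close. It gives the time, the measured TCP pose, the force and the opening at its end, in the units of the state.
- readout.get_obs(): the state, without advancing time (a new reading comes with each control period).
- capture(name): name is "scene" or "top" or "wrist"; returns a dict with "img" (420x560x3 uint8, red, green, blue), "depth" (420x560 float32, m along the optical axis (not along the pixel's ray), 0 where there is no reading), "fx", "fy", "cx", "cy" (pixels), "rvec" (rotation vector, rad) and "tvec" (3), from world to camera coordinates, as OpenCV has them. Camera axes: x right, y down, z forward; pixel columns grow to the right and rows downward; lengths in m; the calibration is good to about 2 mm. A picture is of the moment at which its call begins.
- r.job_done(): hands the job in, once; it reports no verdict.
The state is a dict: "time": time; "q": joint angles; "joint_velocities": joint speeds; "joint_efforts": joint torques, N m; "tcp_pos": TCP position; "eef_rot": TCP orientation; "ft_force": force on the tool from outside, world axes, zero at the start; "wrist_torque": the same for the moment, N m; "width": finger opening in m.
Only numpy, scipy, OpenCV 4.12 (cv2) and the standard library are available. Lean on these libraries where they do the work, as an engineer would, in place of code of your own. Each camera call takes 0.05 s, during which the arm holds its last target.

## Working session

There is one attempt and no reset: what is moved stays moved. The work goes in short steps, Python scripts to look and compute and a shell command to move; the robot and the scene stay as the last step left them, time stands still between calls to the robot, and variables do not carry over. Pictures are saved under pics/ and viewed, and the job is handed in when it is done.

```bash
ls; mkdir -p pics; python3 - <<'E'
from plant import readout,capture,r
import cv2,numpy as np
print(readout.get_obs())
for n in ["scene","top"]:
    c=capture(n); cv2.imwrite(f"pics/{n}0.png",c["img"][:,:,::-1]); np.savez(f"/tmp/{n}0.npz",**c)
    print(n,c["fx"],c["cx"],c["cy"],c["rvec"],c["tvec"])
E
```

```text
pics
{'time': 0.0, 'q': array([-0.97179844,  0.50184754, -0.42679591,  1.55146385,  0.22076471,
        1.13828969, -0.21031473]), 'joint_velocities': array([-4.48116054e-05, -9.10848392e-04, -1.31670905e-03,  1.31283550e-04,
        6.55014332e-04,  6.53052937e-04, -1.95827312e-03]), 'joint_efforts': array([-2.86431487e-04, -5.66576314e+01, -5.81625402e+00, -2.79117358e+01,
       -6.86264760e-02,  3.09560448e-02,  2.16683984e-04]), 'tcp_pos': array([0.21399326, 0.61304207, 0.23967317]), 'eef_rot': array([ 1.67095265e-01,  9.85940269e-01, -9.56064411e-04, -2.12785503e-04]), 'ft_force': array([ 0.51015693, -0.24438678,  0.00620129]), 'wrist_torque': array([ 0.0308276 , -0.00144906,  0.03674395]), 'width': 0.09194466229974238}
scene 530.748545432213 280.0697982373832 209.1437291599375 [ 2.133264    0.89956007 -0.41726041] [-0.41934052 -0.21544319  1.51211196]
top 448.6660355217338 280.64930604131814 214.21502781944986 [ 2.12887355 -2.09590297  0.21284077] [-0.01134411  0.57413592  0.99180867]
```

View pics/scene0.png

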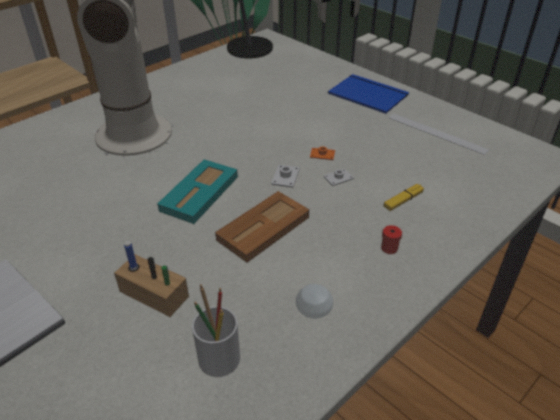

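View pics/top0.png

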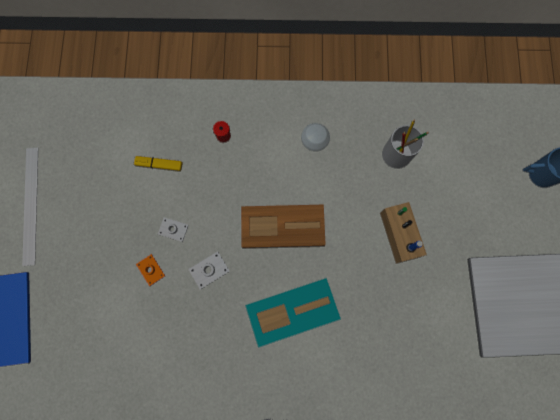

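The top view shows two grey plates, at about (173,229) and (209,270), and an orange one at (150,270). The brown base is at (283,227), the turquoise look-alike at (293,312), and the pen block at (404,232) with the blue marker near (414,246). The smaller grey plate, at (173,229), looks like the one meant. I'll enlarge and measure it.

```bash
cat > h.py <<'E'
import numpy as np,cv2
def load(p): return dict(np.load(p))
def RT(c): return cv2.Rodrigues(c["rvec"])[0],c["tvec"]
def onz(c,u,v,z):
    R,t=RT(c); o=-R.T@t; d=R.T@np.array([(u-c["cx"])/c["fx"],(v-c["cy"])/c["fy"],1]); return o+d*(z-o[2])/d[2]
def cloud(c):
    R,t=RT(c); v,u=np.mgrid[:420,:560]; d=c["depth"]
    P=np.stack([(u-c["cx"])/c["fx"]*d,(v-c["cy"])/c["fy"]*d,d],-1)
    return (P-t)@R
def proj(c,p):
    R,t=RT(c); q=R@np.asarray(p)+t; return q[0]/q[2]*c["fx"]+c["cx"],q[1]/q[2]*c["fy"]+c["cy"]
E
python3 - <<'E'
from h import *
c=load("/tmp/top0.npz");im=c["img"][:,:,::-1]
g=lambda a:np.clip(a.astype(float)*1.6,0,255).astype(np.uint8)
a=cv2.resize(g(im[205:300,125:245]),None,fx=6,fy=6,interpolation=cv2.INTER_CUBIC);cv2.imwrite("pics/c1.png",a)
a=cv2.resize(g(im[190:265,230:440]),None,fx=3.8,fy=3.8,interpolation=cv2.INTER_CUBIC);cv2.imwrite("pics/c2.png",a)
P=cloud(c)
print("cam", -RT(c)[0].T@RT(c)[1])
for u,v in [(173,229),(162,229),(209,270),(283,240),(264,228),(300,226),(400,232),(413,246),(50,50),(240,190)]: print(u,v,P[v,u].round(4))
E
```

```text
cam [ 0.361306   -0.00750429  1.08758762]
173 229 [0.5448 0.2615 0.0024]
162 229 [0.5433 0.2868 0.0085]
209 270 [0.4461 0.1684 0.002 ]
283 240 [ 0.5178 -0.0088  0.0292]
264 228 [0.5472 0.0374 0.0229]
300 226 [ 0.553  -0.0492  0.0251]
400 232 [ 0.537  -0.2811  0.0548]
413 246 [ 0.4985 -0.2969  0.0994]
50 50 [ 1.4846  1.0579 -0.7492]
240 190 [0.6456 0.1002 0.0043]
```

View pics/c1.png

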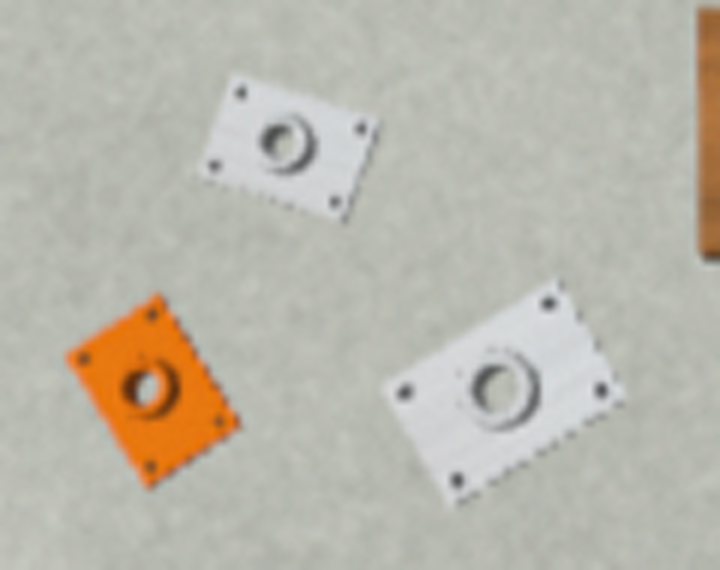

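View pics/c2.png

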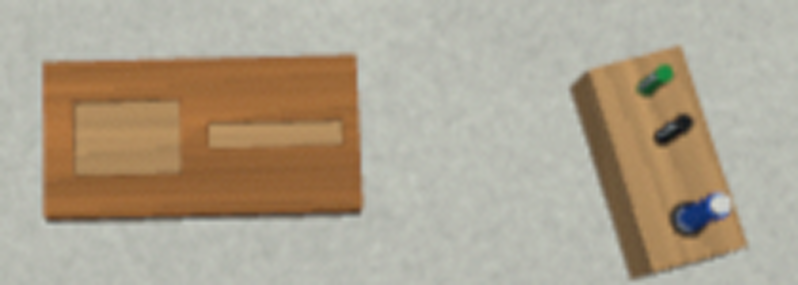

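The crop shows the small grey plate (collar at about (285,145) in the crop) is clearly smaller than the grey one at (500,390), and it isn't orange, so it's the target. In the second crop, the brown base has its recess at (127,137) and the marker stands at about (690,215).

```bash
python3 - <<'E'
from h import *
c=load("/tmp/top0.npz")
def rect(pts,z,name):
    w=np.array([onz(c,u,v,z)[:2] for u,v in pts]); m=w.mean(0); 
    L=np.linalg.norm(np.roll(w,-1,0)-w,axis=1); r=cv2.minAreaRect(w.astype(np.float32))
    e=[np.degrees(np.arctan2(*(w[(i+1)%4]-w[i])[::-1])) for i in range(4)]
    print(name,m.round(4),L.round(4),np.round(e,1))
rect([(125+a/6-.4,205+b/6-.4) for a,b in [(235,75),(380,122),(345,220),(200,172)]],.005,"plate")
rect([(125+a/6-.4,205+b/6-.4) for a,b in [(557,283),(625,397),(457,505),(385,387)]],.005,"big")
s=3.8
f=lambda L:[(230+a/s-.4,190+b/s-.4) for a,b in L]
rect(f([(43,64),(355,55),(361,211),(45,216)]),.029,"base")
rect(f([(76,101),(181,101),(181,175),(75,175)]),.027,"recess")
rect(f([(592,75),(680,47),(747,247),(658,275)]),.056,"block")
print("ring",onz(c,*f([(690,215)])[0],.056))
print("plugtop",onz(c,*f([(720,205)])[0],.12))
E
```

```text
plate [0.5441 0.261 ] [0.0634 0.0423 0.0631 0.0421] [-107.1  163.7   72.7  -15.9]
big [0.4458 0.168 ] [0.054  0.0784 0.0558 0.0796] [-147.2  123.9   34.1  -57.4]
base [ 0.5533 -0.0071] [0.1987 0.1001 0.1975 0.0974] [ -87.4 -178.    91.8    2.7]
recess [0.5516 0.0389] [0.0667 0.0475 0.0667 0.0475] [ -89.1 -179.    90.9    0.9]
block [ 0.5379 -0.294 ] [0.0583 0.1289 0.0574 0.1283] [ -71.3 -164.1  108.1   16.3]
ring [ 0.50399832 -0.30540088  0.056     ]
plugtop [ 0.50116826 -0.30430235  0.12      ]
```

```bash
python3 -m crank '[33,-35,0,0,0,0,1, 66,-70,-5,0,0,0,1, 99,-105,-15,0,0,0,1, 132,-140,-25,0,0,0,1, 165,-176,-35,0,0,1,1, 198,-211,-45,0,0,1,1, 231,-246,-55,0,0,2,1, 264,-281,-65,0,0,2,1, 297,-316,-75,0,0,2,1, 330,-352,-80,0,0,2,1, 330,-352,-80,0,0,2,1, 330,-352,-80,0,0,2,1]'
python3 - <<'E'
from plant import readout,capture,r
import cv2,numpy as np
o=readout.get_obs();print(o["tcp_pos"],o["eef_rot"],o["ft_force"])
c=capture("wrist"); cv2.imwrite("pics/w1.png",c["img"][:,:,::-1]); np.savez("/tmp/w1.npz",**c)
from h import *
print(-RT(c)[0].T@c["tvec"],RT(c)[0][2])
E
```

```text
time: 1.6
tcp_pos: [0.5436, 0.2619, 0.1603]
eef_rot: [0.15, 0.989, 0.0, -0.001]
ft_force: [-1.0, 1.3, -0.1]
width: 0.0917
[0.54359472 0.26193742 0.16029725] [ 1.50038474e-01  9.88679953e-01  8.12755809e-05 -6.33387217e-04] [-1.00035051  1.28599302 -0.07262009]
[0.47515207 0.28339141 0.3039385 ] [ 0.24888572 -0.07718384 -0.96545251]
```

View pics/w1.png

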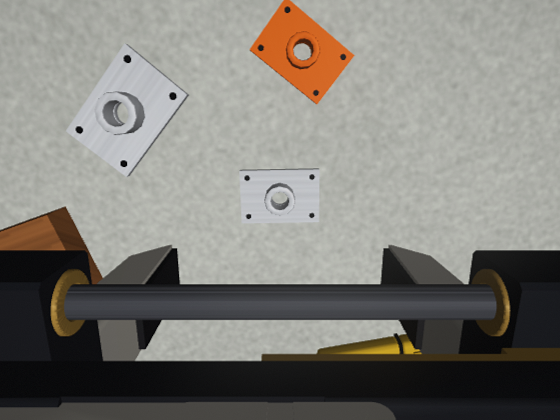

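The wrist view shows the small plate centred near (280,198), square to the jaws, with the orange plate at (302,50) and the larger one at (120,112). I'll fit its outline.

```bash
python3 - <<'E'
from h import *
c=load("/tmp/w1.npz");im=c["img"][:,:,::-1]
cv2.imwrite("pics/w1c.png",cv2.resize(im[155:235,225:335],None,fx=7,fy=7,interpolation=cv2.INTER_CUBIC))
P=cloud(c);s=P[155:235,225:335]
for u,v in [(260,200),(300,215),(280,160),(220,200),(340,210),(268,200),(280,211)]:print(u,v,P[v,u].round(4))
E
```

```text
260 200 [0.5404 0.2463 0.0051]
300 215 [0.5628 0.2737 0.0031]
280 160 [ 5.148e-01  2.712e-01 -3.000e-04]
220 200 [ 0.532   0.2137 -0.0013]
340 210 [ 0.5701  0.3068 -0.0021]
268 200 [0.539  0.254  0.0201]
280 211 [0.5505 0.2602 0.0188]
```

View pics/w1c.png

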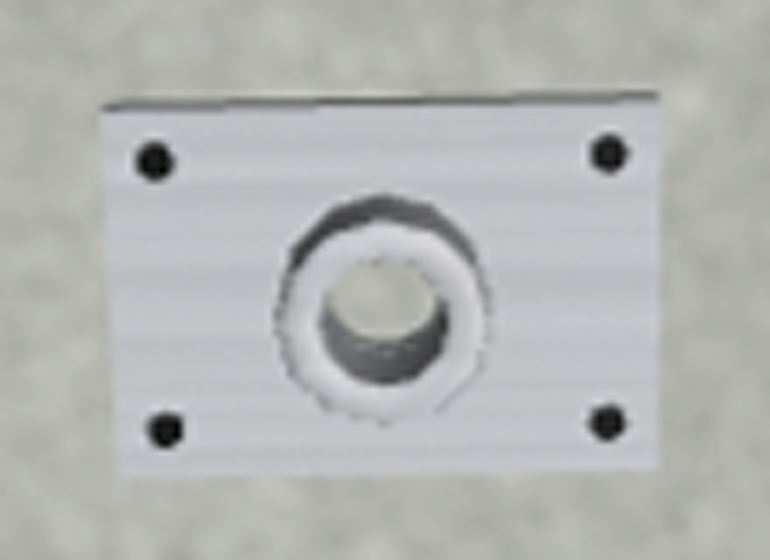

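```bash
python3 - <<'E'
from h import *
c=load("/tmp/w1.npz")
f=lambda a,b,z:onz(c,225+(a+.5)/7-.5,155+(b+.5)/7-.5,z)[:2]
for L in ([(102,110),(659,100),(659,470),(117,473)],[(155,161),(609,154),(607,423),(165,430)]):
    w=np.array([f(a,b,.005) for a,b in L]);d=np.roll(w,-1,0)-w
    print(w.mean(0),np.linalg.norm(d,axis=1),np.degrees(np.arctan2(d[:,1],d[:,0])))
print("collar",f(383,322,.02),f(383,322,.02))
from scipy.spatial.transform import Rotation as R
from plant import readout
o=readout.get_obs();M=R.from_quat(o["eef_rot"]).as_matrix();print(M.round(4),np.degrees(np.arctan2(M[1,1],M[0,1])))
E
```

```text
[0.54211398 0.26230504] [0.06337908 0.04400245 0.06398814 0.04321407] [  73.80180721  -15.70029009 -106.90316119  163.50767862]
[0.54235277 0.26219659] [0.05192706 0.03200021 0.05194797 0.0320451 ] [  73.66014043  -16.40262904 -106.2903853   163.56011601]
collar [0.5420007  0.26221267] [0.5420007  0.26221267]
[[-9.555e-01  2.950e-01 -1.000e-03]
 [ 2.950e-01  9.555e-01  7.000e-04]
 [ 1.200e-03  4.000e-04 -1.000e+00]] 72.83967408152344
```

```bash
python3 -m crank '[-1.5,0.3,-30,0,0,0.7,1, -1.5,0.3,-65,0,0,0.7,1, -1.5,0.3,-100,0,0,0.7,1, -1.5,0.3,-120,0,0,0.7,1, -1.5,0.3,-130,0,0,0.7,1, -1.5,0.3,-136,0,0,0.7,1, -1.5,0.3,-138.5,0,0,0.7,1, -1.5,0.3,-138.5,0,0,0.7,1, -1.5,0.3,-138.5,0,0,0.7,1]'; python3 -m crank '[0,0,0,0,0,0,0,0,0,0,0,0,0,-0.3,0,0,0,0,0,0,-0.4,0,0,0,0,0,0,-0.6,0,0,0,0,0,0,-1,0,0,0,0,0,0,-1,0,0,0,0,0,0,-1,0,0,0,0,0,0,-1]'
```

```text
time: 2.78
tcp_pos: [0.5432, 0.2621, 0.0229]
eef_rot: [0.144, 0.99, 0.0, 0.0]
ft_force: [1.1, 0.2, 0.2]
width: 0.0921
time: 3.78
tcp_pos: [0.5426, 0.262, 0.0222]
eef_rot: [0.144, 0.99, 0.0, -0.0]
ft_force: [0.6, -0.5, 0.4]
width: 0.0224
```

```bash
python3 -m crank '[0,0,3,0,0,0,-1,0,0,15,0,0,0,-1,0,0,40,0,0,0,-1,0,0,70,0,0,0,-1,0,0,105,0,0,0,-1,0,-20,138,0,0,2,-1,2,-50,150,0,0,5,-1,4,-85,150,0,0,8,-1,5,-120,150,0,0,11,-1,7,-155,150,0,0,14,-1,8,-190,150,0,0,16.5,-1,9,-222,150,0,0,18.5,-1]'; python3 -m crank '[0,0,0,0,0,0,-1,0,0,0,0,0,0,-1,0,0,0,0,0,0,-1]'
python3 - <<'E'
from plant import readout,capture,r
from h import *
o=readout.get_obs();print(o["tcp_pos"],o["eef_rot"],o["ft_force"],o["width"])
c=capture("wrist"); cv2.imwrite("pics/w2.png",c["img"][:,:,::-1]); np.savez("/tmp/w2.npz",**c)
E
```

```text
time: 5.28
tcp_pos: [0.5517, 0.0386, 0.1732]
eef_rot: [-0.018, 1.0, -0.0, 0.0]
ft_force: [-0.4, -0.1, -0.9]
width: 0.0223
time: 5.65
tcp_pos: [0.5516, 0.0416, 0.1726]
eef_rot: [-0.018, 1.0, 0.0, 0.0]
ft_force: [0.4, -0.2, -1.1]
width: 0.0222
[0.55163128 0.0416436  0.17260809] [-1.81249536e-02  9.99835646e-01  3.52328908e-04  2.09218737e-04] [ 0.41902264 -0.2338252  -1.07027806] 0.022238349726028693
```

View pics/w2.png

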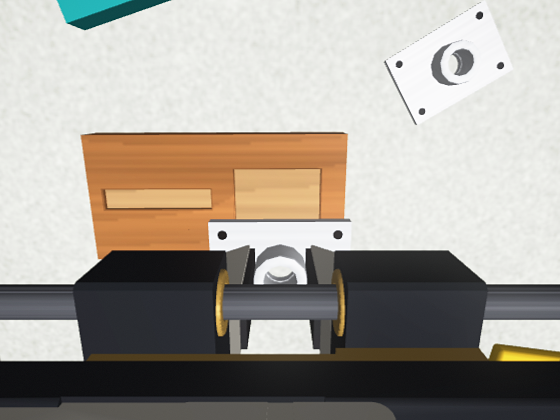

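```bash
python3 - <<'E'
from plant import readout
from h import *
c=load("/tmp/w2.npz");im=c["img"][:,:,::-1]
cv2.imwrite("pics/w2a.png",cv2.resize(im[155:230,220:330],None,fx=7,fy=7,interpolation=cv2.INTER_CUBIC))
cv2.imwrite("pics/w2b.png",cv2.resize(im[210:290,200:360],None,fx=5,fy=5,interpolation=cv2.INTER_CUBIC))
cv2.imwrite("pics/w2c.png",cv2.resize(im[120:260,70:360],None,fx=2.7,fy=2.7,interpolation=cv2.INTER_CUBIC))
E
```

```text
(no output)
```

View pics/w2a.png

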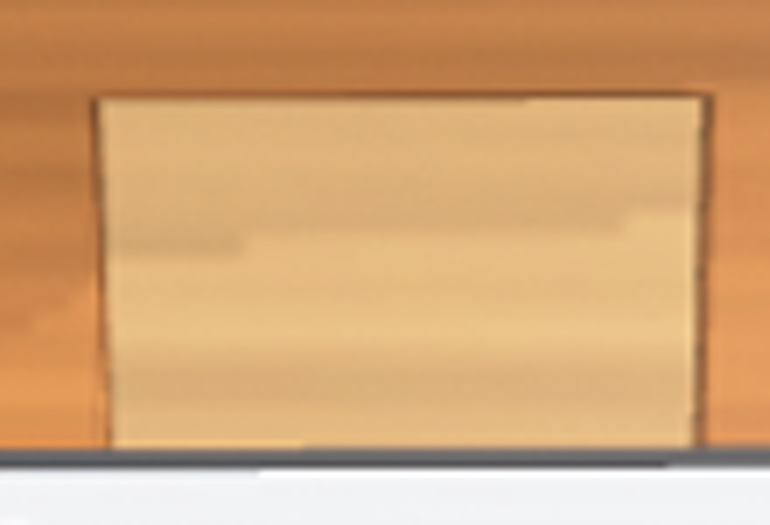

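View pics/w2b.png

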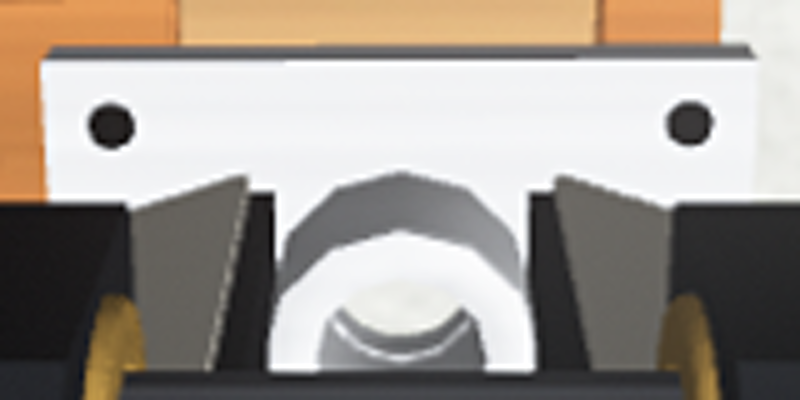

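View pics/w2c.png

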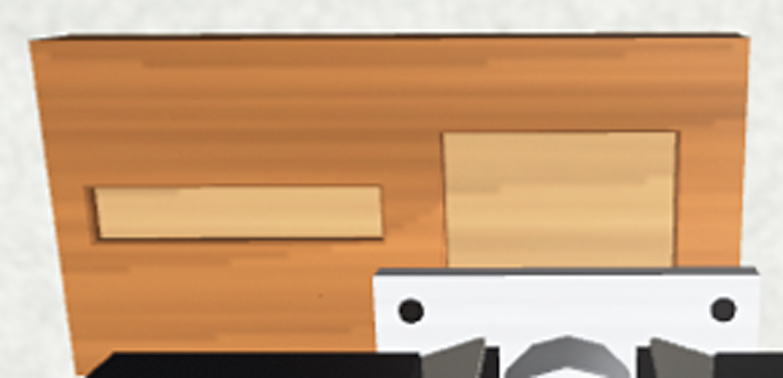

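```bash
python3 - <<'E'
from plant import readout
from h import *
from scipy.spatial.transform import Rotation as R
c=load("/tmp/w2.npz")
A=lambda a,b,z:onz(c,220+(a+.5)/7-.5,155+(b+.5)/7-.5,z)[:2]
B=lambda a,b,z:onz(c,200+(a+.5)/5-.5,210+(b+.5)/5-.5,z)[:2]
C=lambda a,b,z:onz(c,70+(a+.5)/2.7-.5,120+(b+.5)/2.7-.5,z)[:2]
ang=lambda d:np.degrees(np.arctan2(d[1],d[0]))
tl,tr,bl,br=A(93,95,.029),A(712,95,.029),A(105,447,.029),A(704,447,.029)
print("recess",tl,tr,bl,br,np.linalg.norm(tr-tl),ang(tr-tl),ang(bl-tl),ang(br-tr))
th=np.radians(ang(tr-tl)); n=np.array([np.sin(th),-np.cos(th)])
print("centre", (tl+tr)/2+n*.0235)
t1,t2=C(30,39,.029),C(749,37,.029); print("base",t1,t2,np.linalg.norm(t2-t1),ang(t2-t1))
print("base ctr",(t1+t2)/2+n*.05, "recess ctr from base",(t1+t2)/2+n*.05+.047*np.array([np.cos(th),np.sin(th)]))
g1,g2=C(92,185,.029),C(382,185,.029);g3=C(382,239,.029);print("groove",g1,g2,ang(g2-g1),ang(g3-g2))
for z in (.1534,.1554):
    s1,s2=B(111,126,z),B(690,124,z); print("screws",s1,s2,np.linalg.norm(s2-s1),ang(s2-s1)); 
    th2=np.radians(ang(s2-s1));n2=np.array([np.sin(th2),-np.cos(th2)]);print(" plate ctr",(s1+s2)/2+n2*.016)
    e1,e2=B(42,60,z),B(757,60,z);print(" edge",np.linalg.norm(e2-e1),ang(e2-e1),(e1+e2)/2+n2*.022)
o=readout.get_obs();print(o["tcp_pos"]);print(-RT(c)[0].T@c["tvec"])
M=R.from_quat(o["eef_rot"]).as_matrix();print(ang(M[:,1]))
E
```

```text
recess [0.52704211 0.0056907 ] [0.52457392 0.07323543] [0.56711961 0.00721276] [0.56465396 0.07495453] 0.06758981309889589 92.09274410235149 2.1749242985593105 2.4560068524030356
centre [0.54929234 0.04032122]
base [ 0.50561446 -0.10779567] [0.49779593 0.09077791] 0.19872743950748756 92.25476843985044
base ctr [ 0.55167185 -0.00668302] recess ctr from base [0.54995554 0.04028563]
groove [ 0.54635429 -0.09419514] [ 0.54332045 -0.011043  ] 92.08953389751585 -0.6242755075226432
screws [0.53728222 0.01548659] [0.53517959 0.06804949] 0.05260494009579687 92.29073305926421
 plate ctr [0.55221812 0.04240756]
 edge 0.06434810106622292 92.08398245289109 [0.5520434  0.04233747]
screws [0.53657627 0.01578289] [0.53449948 0.06769975] 0.05195838231007605 92.29073305926427
 plate ctr [0.55152509 0.04238084]
 edge 0.06355721021709446 92.08398245289102 [0.55142619 0.04231456]
[0.55162553 0.04154566 0.17250025]
[0.47984453 0.03959402 0.31612309]
92.08248451409735
```

```bash
python3 -m crank '[-2.2,-2,-20,0,0,0,-1,-2.2,-2,-50,0,0,0,-1,-2.2,-2,-80,0,0,0,-1,-2.2,-2,-100,0,0,0,-1,-2.2,-2,-110,0,0,0,-1,-2.2,-2,-114,0,0,0,-1,-2.2,-2,-114,0,0,0,-1,-2.2,-2,-114,0,0,0,-1,-2.2,-2,-114,0,0,0,-1]'
python3 - <<'E'
from plant import readout,capture,r
from h import *
o=readout.get_obs();print(o["tcp_pos"],o["eef_rot"],o["ft_force"],o["width"])
c=capture("wrist"); np.savez("/tmp/w3.npz",**c);im=c["img"][:,:,::-1]
cv2.imwrite("pics/w3.png",im)
cv2.imwrite("pics/w3a.png",cv2.resize(im[190:330,180:380],None,fx=4,fy=4,interpolation=cv2.INTER_CUBIC))
E
```

```text
time: 6.82
tcp_pos: [0.55, 0.038, 0.0589]
eef_rot: [-0.017, 1.0, 0.0, 0.001]
ft_force: [0.8, -0.0, -1.5]
width: 0.0225
[0.54996175 0.03797697 0.05889   ] [-1.70568734e-02  9.99854345e-01  9.27346042e-07  5.93574081e-04] [ 0.79312023 -0.03543646 -1.48098849] 0.022464879178927935
```

View pics/w3a.png

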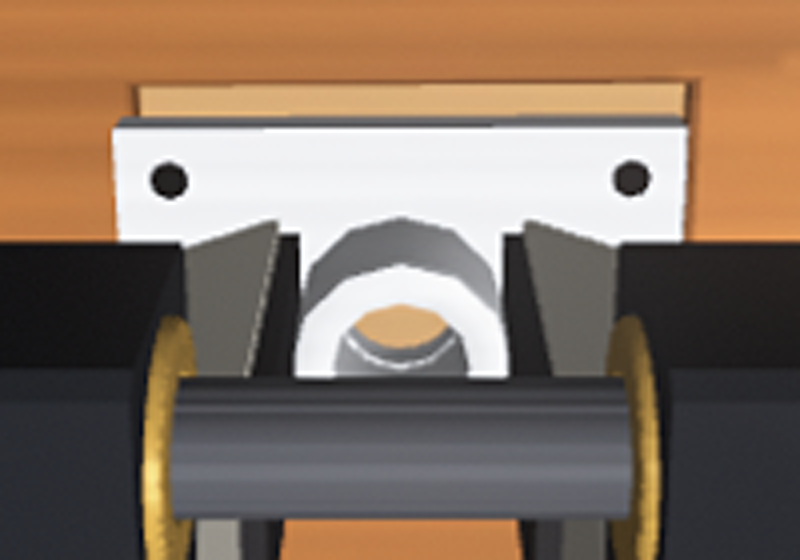

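```bash
python3 - <<'E'
from h import *
c=load("/tmp/w3.npz")
A=lambda a,b,z:onz(c,180+(a+.5)/4-.5,190+(b+.5)/4-.5,z)[:2]
ang=lambda d:np.degrees(np.arctan2(d[1],d[0]))
def ctr(p,q,d):
    th=np.radians(ang(q-p));return (p+q)/2+d*np.array([np.sin(th),-np.cos(th)]),np.linalg.norm(q-p),ang(q-p)
print("recess",ctr(A(132,83,.029),A(698,80,.029),.0235))
print("edge",ctr(A(113,127,.0417),A(688,127,.0417),.022))
print("screw",ctr(A(169,180,.0417),A(631,179,.0417),.016))
E
```

```text
recess (array([0.54934431, 0.04049374]), np.float64(0.06728668246531695), np.float64(92.28925526023134))
edge (array([0.54964245, 0.03865795]), np.float64(0.06387295079856618), np.float64(91.97363527675053))
screw (array([0.54980235, 0.03864092]), np.float64(0.0518153770935085), np.float64(92.10396401055262))
```

```bash
python3 -m crank '[-0.3,1,0,0,0,0,-1,-0.3,1.8,-2,0,0,0.1,-1,-0.3,1.8,-4,0,0,0.1,-1,-0.3,1.8,-4,0,0,0.1,-1,-0.3,1.8,-4,0,0,0.1,-1,-0.3,1.8,-4,0,0,0.1,-1]'
python3 - <<'E'
from plant import readout,capture,r
from h import *
o=readout.get_obs();print(o["tcp_pos"],o["eef_rot"],o["ft_force"],o["width"])
c=capture("wrist"); np.savez("/tmp/w4.npz",**c);im=c["img"][:,:,::-1]
cv2.imwrite("pics/w4a.png",cv2.resize(im[190:330,180:380],None,fx=4,fy=4,interpolation=cv2.INTER_CUBIC))
E
```

```text
time: 7.62
tcp_pos: [0.5492, 0.0398, 0.0542]
eef_rot: [-0.018, 1.0, 0.0, -0.0]
ft_force: [-0.6, -0.7, -0.9]
width: 0.0223
[0.54917446 0.03977926 0.0542441 ] [-1.79785216e-02  9.99838373e-01  2.73261604e-06 -2.34953523e-06] [-0.57246185 -0.65159243 -0.89894813] 0.022281334039846574
```

View pics/w4a.png

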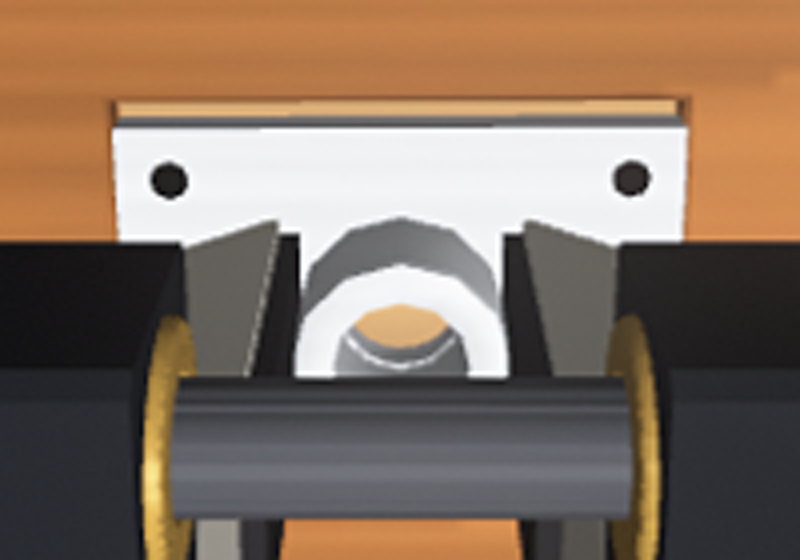

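```bash
python3 - <<'E'
from h import *
c=load("/tmp/w4.npz")
A=lambda a,b,z:onz(c,180+(a+.5)/4-.5,190+(b+.5)/4-.5,z)[:2]
ang=lambda d:np.degrees(np.arctan2(d[1],d[0]))
def ctr(p,q,d):
    th=np.radians(ang(q-p));return (p+q)/2+d*np.array([np.sin(th),-np.cos(th)]),np.linalg.norm(q-p),ang(q-p)
print("recess",ctr(A(111,101,.029),A(690,98,.029),.0235))
print("edge",ctr(A(113,127,.037),A(688,127,.037),.022))
E
```

```text
recess (array([0.54950378, 0.04061352]), np.float64(0.06721515180241251), np.float64(92.38777496553033))
edge (array([0.54888551, 0.04047232]), np.float64(0.06390291632323904), np.float64(92.07850692796815))
```

```bash
python3 -m crank '[0.5,0.1,-1,0,0,0.2,-1,0.5,0.1,-2,0,0,0.2,-1,0.5,0.1,-3,0,0,0.2,-1,0.5,0.1,-4,0,0,0.2,-1,0.5,0.1,-5,0,0,0.2,-1,0.5,0.1,-6,0,0,0.2,-1,0.5,0.1,-7,0,0,0.2,-1,0.5,0.1,-7,0,0,0.2,-1,0.5,0.1,-7,0,0,0.2,-1]'
python3 - <<'E'
from plant import readout,capture,r
from h import *
o=readout.get_obs();print(o["tcp_pos"],o["eef_rot"],o["ft_force"],o["width"])
c=capture("wrist"); np.savez("/tmp/w5.npz",**c);im=c["img"][:,:,::-1]
cv2.imwrite("pics/w5a.png",cv2.resize(im[190:330,180:380],None,fx=4,fy=4,interpolation=cv2.INTER_CUBIC))
E
```

```text
time: 8.8
tcp_pos: [0.5497, 0.0399, 0.0472]
eef_rot: [-0.02, 1.0, 0.0, -0.0]
ft_force: [-0.3, 0.1, -0.6]
width: 0.0223
[0.549651   0.03991932 0.04723359] [-1.97484591e-02  9.99804980e-01  8.21197953e-06 -2.19802321e-05] [-0.29088093  0.12001554 -0.61019857] 0.022254018931325833
```

View pics/w5a.png

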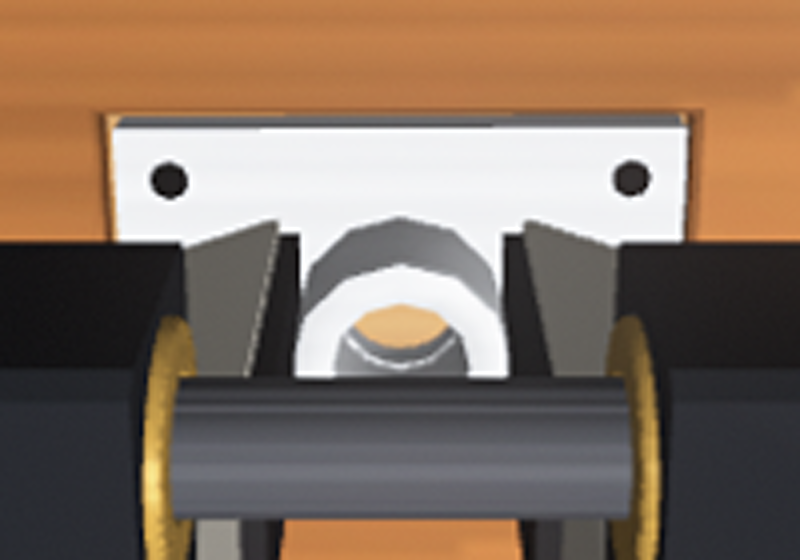

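The plate is inside the recess: the left and right gaps match at about 10 px in the crop, and the rim shows on the front side. I'll lower it the last millimetre and release it.

```bash
python3 -m crank '[0,0.2,-0.5,0,0,0,-1,0,0.2,-1,0,0,0,-1,0,0.2,-1.5,0,0,0,-1,0,0.2,-1.5,0,0,0,-1]'; python3 -m crank '[0,0,0,0,0,0,-0.4,0,0,0,0,0,0,-0.3,0,0,0,0,0,0,0,0,0,0,0,0,0,0,0,0,0,0,0,0,0,0,0,0,0,0,0,0]'
python3 - <<'E'
from plant import readout,capture,r
from h import *
o=readout.get_obs();print(o["tcp_pos"],o["eef_rot"],o["ft_force"],o["width"])
c=capture("wrist"); np.savez("/tmp/w6.npz",**c);im=c["img"][:,:,::-1]
cv2.imwrite("pics/w6a.png",cv2.resize(im[190:330,180:380],None,fx=4,fy=4,interpolation=cv2.INTER_CUBIC))
E
```

```text
time: 9.35
tcp_pos: [0.5497, 0.0402, 0.0462]
eef_rot: [-0.02, 1.0, -0.0, 0.0]
ft_force: [-2.5, -1.7, 4.8]
width: 0.0229
time: 10.1
tcp_pos: [0.5497, 0.0401, 0.0457]
eef_rot: [-0.02, 1.0, 0.0, -0.0]
ft_force: [0.1, -0.2, -0.0]
width: 0.0457
[0.54966751 0.04009678 0.04571093] [-1.97332267e-02  9.99805281e-01  1.74481245e-05 -1.22803473e-05] [ 0.09770558 -0.19978736 -0.00536824] 0.04573900412292945
```

View pics/w6a.png

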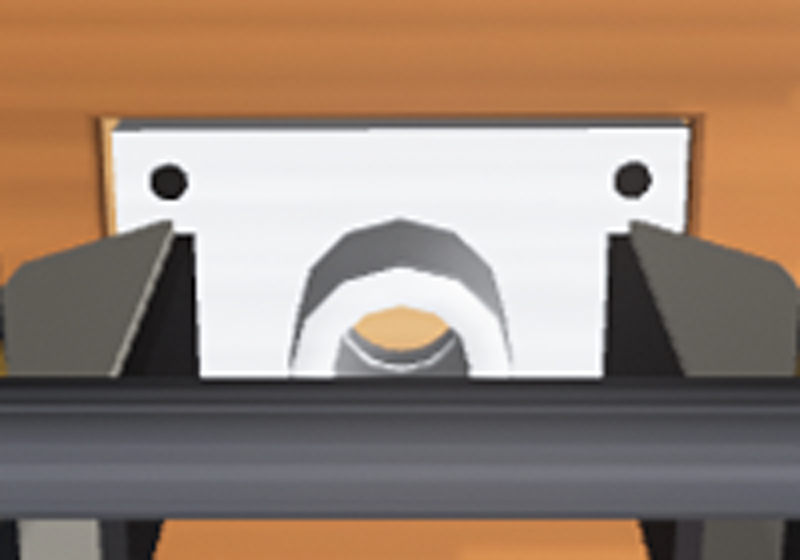

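```bash
python3 -m crank '[0,0,0,0,0,0,0.5,0,0,3,0,0,0,0.5,0,0,15,0,0,0,0.5,0,0,45,0,0,0,0.5,0,0,80,0,0,0,0.5,0,0,115,0,0,0,0.5,0,0,115,0,0,0,0.5,0,0,115,0,0,0,0.5,0,0,115,0,0,0,0.5,0,0,115,0,0,0,0.5]'
python3 - <<'E'
from plant import readout,capture,r
from h import *
o=readout.get_obs();print(o["tcp_pos"],o["eef_rot"],o["ft_force"],o["width"])
c=capture("wrist"); np.savez("/tmp/w7.npz",**c);im=c["img"][:,:,::-1]
cv2.imwrite("pics/w7.png",im)
cv2.imwrite("pics/w7a.png",cv2.resize(im[150:240,220:340],None,fx=6,fy=6,interpolation=cv2.INTER_CUBIC))
E
```

```text
time: 11.4
tcp_pos: [0.5489, 0.0401, 0.1597]
eef_rot: [-0.02, 1.0, 0.0, -0.001]
ft_force: [0.0, -0.8, -0.2]
width: 0.069
[0.5489455  0.04007164 0.15974538] [-1.97659058e-02  9.99804141e-01  2.67160886e-05 -9.93963982e-04] [ 0.00248976 -0.80747755 -0.21793731] 0.06898526097009046
```

View pics/w7.png

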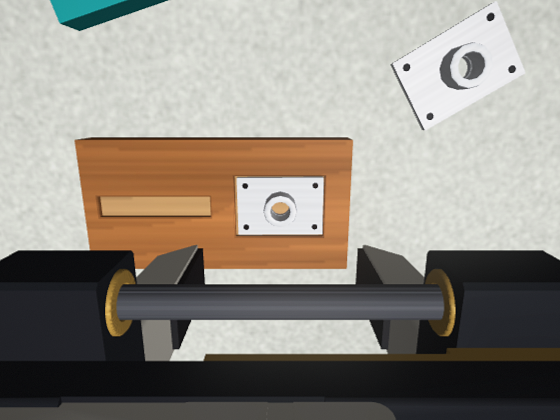

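View pics/w7a.png

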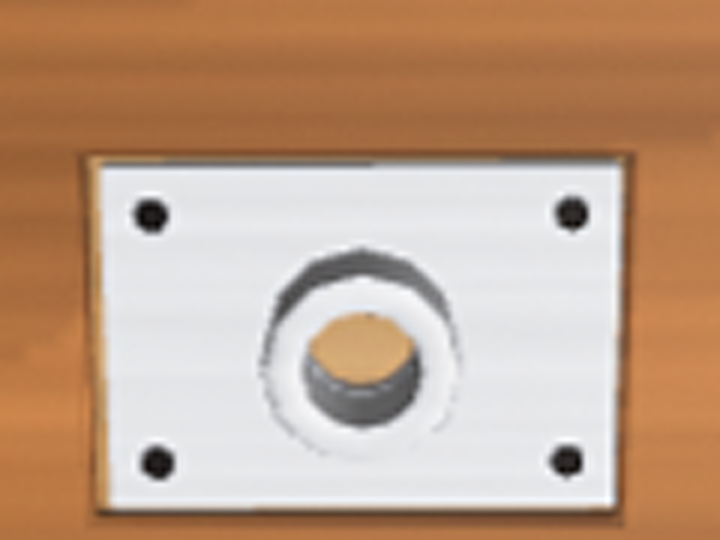

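```bash
python3 - <<'E'
from h import *
c=load("/tmp/w7.npz")
f=lambda a,b,z:onz(c,220+(a+.5)/6-.5,150+(b+.5)/6-.5,z)[:2]
for L in ([(102,164),(622,161),(617,507),(108,509)],[(151,214),(572,212),(567,460),(158,462)]):
    w=np.array([f(a,b,.029) for a,b in L]);d=np.roll(w,-1,0)-w
    print("plate",w.mean(0),np.linalg.norm(d,axis=1),np.degrees(np.arctan2(d[:,1],d[:,0])))
w=np.array([f(a,b,.029) for a,b in [(84,156),(632,155),(622,515),(97,514)]]);d=np.roll(w,-1,0)-w
print("recess",w.mean(0),np.linalg.norm(d,axis=1),np.degrees(np.arctan2(d[:,1],d[:,0])))
print("collar",f(362,367,.044))
E
```

```text
plate [0.5492789  0.04095853] [0.06367173 0.04468161 0.0649265  0.04457243] [  92.62169844    3.18311343  -87.47936201 -178.42839382]
plate [0.54928497 0.0409289 ] [0.05185311 0.03203084 0.05187638 0.03204343] [  92.5636877     2.53849434  -87.42243069 -177.50310212]
recess [0.54930013 0.04052779] [0.06704473 0.04649682 0.06701959 0.04623372] [  92.3928618     2.4934402   -87.83210998 -177.47420114]
collar [0.54881275 0.04090199]
```

```bash
python3 -m crank '[0,-10,20,0,0,0,0.5,-5,-40,40,0,0,1,0.5,-10,-75,50,0,0,3,0.5,-15,-112,50,0,0,4.5,0.5,-20,-150,50,0,0,6,0.5,-25,-190,50,0,0,8,0.5,-31,-228,50,0,0,10,0.5,-37,-268,50,0,0,12,0.5,-44,-308,50,0,0,13.5,0.5,-48,-335,50,0,0,14.5,0.5,-48,-344,50,0,0,14.5,0.5,-48,-344,50,0,0,14.5,0.5]'; python3 -m crank '[0,0,0,0,0,0,0.5,0,0,0,0,0,0,0.5]'
python3 - <<'E'
from plant import readout,capture,r
from h import *
o=readout.get_obs();print(o["tcp_pos"],o["eef_rot"],o["ft_force"],o["width"])
c=capture("wrist"); np.savez("/tmp/w8.npz",**c);im=c["img"][:,:,::-1]
cv2.imwrite("pics/w8.png",im)
E
```

```text
time: 12.95
tcp_pos: [0.5017, -0.3034, 0.2103]
eef_rot: [-0.145, 0.989, 0.0, -0.0]
ft_force: [0.2, -0.5, -0.4]
width: 0.0687
time: 13.2
tcp_pos: [0.5022, -0.3023, 0.2108]
eef_rot: [-0.147, 0.989, 0.0, 0.0]
ft_force: [-0.8, -0.1, -0.1]
width: 0.0687
[ 0.50220934 -0.30234208  0.21078867] [-1.46835627e-01  9.89160875e-01  2.34890846e-04  8.43721592e-05] [-0.75192106 -0.08491847 -0.07992788] 0.06869371443193609
```

View pics/w8.png

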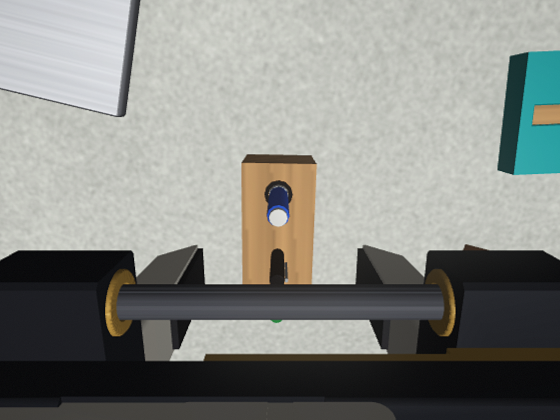

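The marker's white plug top is at about (278,218) and its black ring at (278,193). The block is aligned with the view and runs downward from there. I'll enlarge it to measure.

```bash
python3 - <<'E'
from h import *
c=load("/tmp/w8.npz");im=c["img"][:,:,::-1]
cv2.imwrite("pics/w8a.png",cv2.resize(im[145:245,230:330],None,fx=6,fy=6,interpolation=cv2.INTER_CUBIC))
P=cloud(c)
for u,v in [(278,218),(278,210),(250,220),(305,220),(278,185)]:print(u,v,P[v,u].round(4))
E
```

```text
278 218 [ 0.4999 -0.3031  0.1225]
278 210 [ 0.4945 -0.3047  0.1236]
250 220 [ 0.5277 -0.3192  0.0547]
305 220 [ 0.5142 -0.2758  0.0557]
278 185 [ 0.492  -0.3057  0.0584]
```

View pics/w8a.png

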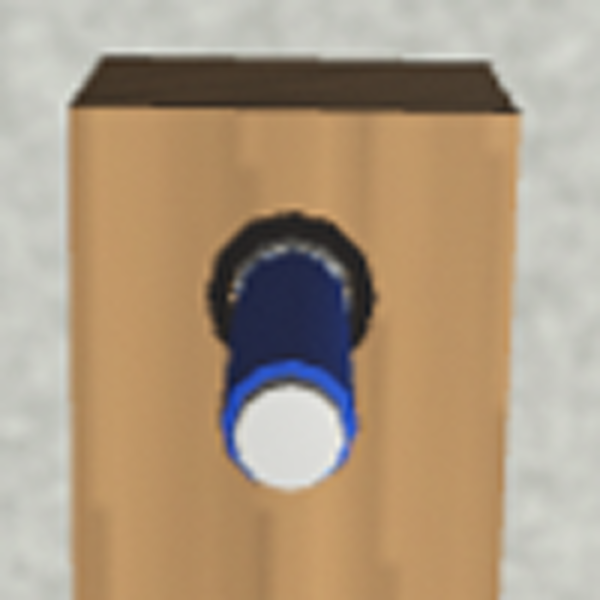

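```bash
python3 - <<'E'
from h import *
from plant import readout
from scipy.spatial.transform import Rotation as R
c=load("/tmp/w8.npz")
f=lambda a,b,z:onz(c,230+(a+.5)/6-.5,145+(b+.5)/6-.5,z)[:2]
ang=lambda d:np.degrees(np.arctan2(d[1],d[0]))
print("plug",f(290,437,.124),"barrel top",f(290,424,.119),"ring",f(291,295,.057),f(291,295,.060))
a,b=f(70,106,.056),f(520,113,.056);print("blk",np.linalg.norm(b-a),ang(b-a),(a+b)/2)
th=np.radians(ang(b-a)); print("marker from block",(a+b)/2+.025*np.array([np.sin(th),-np.cos(th)]))
for i in range(1):
    o=readout.get_obs();M=R.from_quat(o["eef_rot"]).as_matrix();print(o["tcp_pos"],ang(M[:,1]),M[:,2])
E
```

```text
plug [ 0.49912283 -0.3033802 ] barrel top [ 0.49914746 -0.30339375] ring [ 0.49914763 -0.30351377] [ 0.49848484 -0.30370314]
blk 0.05934938356082067 106.00986732252622 [ 0.47520676 -0.31019822]
marker from block [ 0.49923712 -0.30330314]
[ 0.50212688 -0.30259827  0.21082804] 106.86961738265369 [ 1.02990770e-04  3.00946579e-04 -9.99999949e-01]
```

```bash
python3 -m crank '[-3,-1.4,-20,0,0,-0.8,0.5,-3,-1.4,-45,0,0,-0.8,0.5,-3,-1.4,-60,0,0,-0.8,0.5,-3,-1.4,-75,0,0,-0.8,0.5,-3,-1.4,-90,0,0,-0.8,0.5,-3,-1.4,-105,0,0,-0.8,0.5,-3,-1.4,-118,0,0,-0.8,0.5,-3,-1.4,-125,0,0,-0.8,0.5,-3,-1.4,-128,0,0,-0.8,0.5,-3,-1.4,-128,0,0,-0.8,0.5,-3,-1.4,-128,0,0,-0.8,0.5]'
python3 - <<'E'
from plant import readout,capture,r
from h import *
o=readout.get_obs();print(o["tcp_pos"],o["eef_rot"],o["ft_force"],o["width"])
c=capture("wrist"); np.savez("/tmp/w9.npz",**c);im=c["img"][:,:,::-1]
cv2.imwrite("pics/w9.png",im)
E
```

```text
time: 14.62
tcp_pos: [0.499, -0.3055, 0.0832]
eef_rot: [-0.139, 0.99, -0.0, 0.0]
ft_force: [-0.4, 0.7, -0.3]
width: 0.0692
[ 0.49902361 -0.30547903  0.08323582] [-1.38849900e-01  9.90313332e-01 -2.96736875e-04  3.48420565e-04] [-0.43093169  0.68192066 -0.28277345] 0.06922626799669308
```

View pics/w9.png

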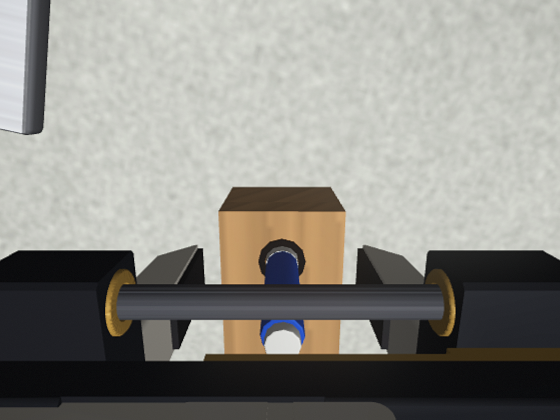

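```bash
python3 -m crank '[0.1,0.9,0,0,0,0,0.5,0.1,0.9,0,0,0,0,0.5,0.1,0.9,0,0,0,0,0]'; python3 -m crank '[0,0,0,0,0,0,-0.4,0,0,0,0,0,0,-0.5,0,0,0,0,0,0,-0.6,0,0,0,0,0,0,-0.7,0,0,0,0,0,0,-1,0,0,0,0,0,0,-1,0,0,0,0,0,0,-1,0,0,0,0,0,0,-1]'
```

```text
time: 15.05
tcp_pos: [0.4988, -0.3044, 0.0828]
eef_rot: [-0.139, 0.99, -0.0, 0.0]
ft_force: [0.5, -0.6, 0.4]
width: 0.0627
time: 16.05
tcp_pos: [0.4987, -0.3044, 0.0827]
eef_rot: [-0.139, 0.99, 0.0, -0.0]
ft_force: [0.3, -0.1, -0.7]
width: 0.0144
```

```bash
python3 -m crank '[0,0,2,0,0,0,-1,0,0,6,0,0,0,-1,0,0,14,0,0,0,-1,0,0,26,0,0,0,-1,0,0,40,0,0,0,-1,0,0,55,0,0,0,-1,0,0,70,0,0,0,-1,0,0,85,0,0,0,-1,0,0,95,0,0,0,-1,0,0,100,0,0,0,-1,0,0,100,0,0,0,-1]'
python3 - <<'E'
from plant import readout,capture,r
from h import *
o=readout.get_obs();print(o["tcp_pos"],o["eef_rot"],o["ft_force"],o["width"])
c=capture("wrist"); np.savez("/tmp/w10.npz",**c);im=c["img"][:,:,::-1]
cv2.imwrite("pics/w10.png",im)
c=capture("scene"); np.savez("/tmp/s10.npz",**c);im=c["img"][:,:,::-1]
cv2.imwrite("pics/s10.png",im)
E
```

```text
time: 17.42
tcp_pos: [0.4988, -0.3044, 0.1829]
eef_rot: [-0.139, 0.99, -0.0, 0.0]
ft_force: [0.4, -0.3, -0.6]
width: 0.0147
[ 0.49879627 -0.30442038  0.18289422] [-1.38824943e-01  9.90316932e-01 -6.64485787e-05  6.88518264e-05] [ 0.44246261 -0.32536341 -0.58184877] 0.014652152067636811
```

View pics/w10.png

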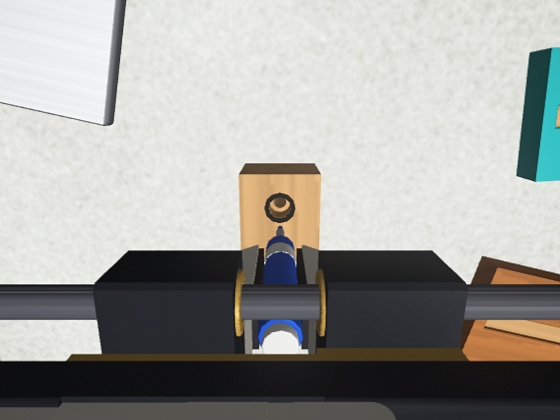

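View pics/s10.png

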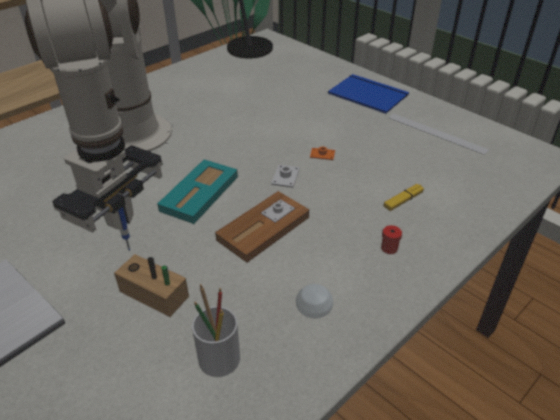

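The marker is out of the block and upright. Its nib shows at about (280,228) in the wrist view, and the seated plate is visible in the base at (278,210) in the scene view. Next I'll measure where the nib sits relative to the tool.

```bash
python3 - <<'E'
from h import *
c=load("/tmp/w10.npz");im=c["img"][:,:,::-1]
cv2.imwrite("pics/w10a.png",cv2.resize(im[190:290,230:330],None,fx=6,fy=6,interpolation=cv2.INTER_CUBIC))
E
```

```text
(no output)
```

View pics/w10a.png

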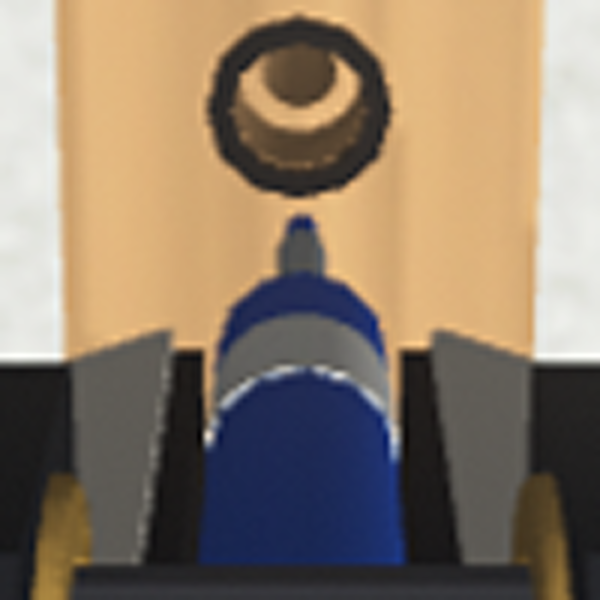

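```bash
python3 - <<'E'
from h import *
from plant import readout
from scipy.spatial.transform import Rotation as R
c=load("/tmp/w10.npz")
f=lambda a,b,z:onz(c,230+(a+.5)/6-.5,190+(b+.5)/6-.5,z)
o=readout.get_obs();M=R.from_quat(o["eef_rot"]).as_matrix();T=o["tcp_pos"]
for b in (218,224,228):
    p=f(302,b,T[2]-.0787);print(b,p,(M.T@(p-T)).round(4))
# ring hole centre in block now
print("ring",f(299,107,.057))
# bore in tool frame at release / w7 measured
c7=load("/tmp/w7.npz")
E
```

```text
218 [ 0.49849357 -0.30338397  0.10351135] [-0.0003  0.0007  0.0787]
224 [ 0.49911774 -0.30320513  0.10351135] [-0.001   0.0007  0.0787]
228 [ 0.49953435 -0.30308576  0.10351135] [-0.0014  0.0007  0.0787]
ring [ 0.49918465 -0.3035473   0.057     ]
```

```bash
python3 -m crank '[3,15,0,0,0,0,-1,8,45,0,0,0,-2,-1,13,80,0,0,0,-3,-1,18,115,0,0,0,-5,-1,23,152,0,0,0,-6.5,-1,28,190,0,0,0,-8,-1,34,228,0,0,0,-10,-1,39,265,0,0,0,-11.5,-1,44,300,0,0,0,-13,-1,48,328,0,0,0,-14,-1,49.4,342,0,0,0,-14,-1,49.4,344.6,0,0,0,-14,-1]'; python3 -m crank '[0,0,-10,0,0,0,-1,0,0,-25,0,0,0,-1,0,0,-38,0,0,0,-1,0,0,-44,0,0,0,-1,0,0,-44,0,0,0,-1,0,0,-44,0,0,0,-1,0,0,-44,0,0,0,-1]'
python3 - <<'E'
from plant import readout,capture,r
from h import *
o=readout.get_obs();print(o["tcp_pos"],o["eef_rot"],o["ft_force"],o["width"])
c=capture("wrist"); np.savez("/tmp/w11.npz",**c);im=c["img"][:,:,::-1]
cv2.imwrite("pics/w11a.png",cv2.resize(im[160:290,200:360],None,fx=5,fy=4.6,interpolation=cv2.INTER_CUBIC))
c=capture("scene"); np.savez("/tmp/s11.npz",**c);im=c["img"][:,:,::-1]
cv2.imwrite("pics/s11a.png",cv2.resize(im[120:270,200:350],None,fx=4,fy=4,interpolation=cv2.INTER_CUBIC))
E
```

```text
time: 19.02
tcp_pos: [0.5478, 0.0414, 0.1825]
eef_rot: [-0.018, 1.0, 0.0, -0.0]
ft_force: [-0.1, -0.7, -0.9]
width: 0.0147
time: 19.9
tcp_pos: [0.5486, 0.0403, 0.1393]
eef_rot: [-0.017, 1.0, 0.0, 0.0]
ft_force: [1.0, -0.8, -0.1]
width: 0.0143
[0.54858277 0.04030133 0.13925172] [-1.71628509e-02  9.99852584e-01  1.42859207e-05  4.95631313e-04] [ 0.99127709 -0.81707283 -0.10913766] 0.014302377734844128
```

View pics/w11a.png

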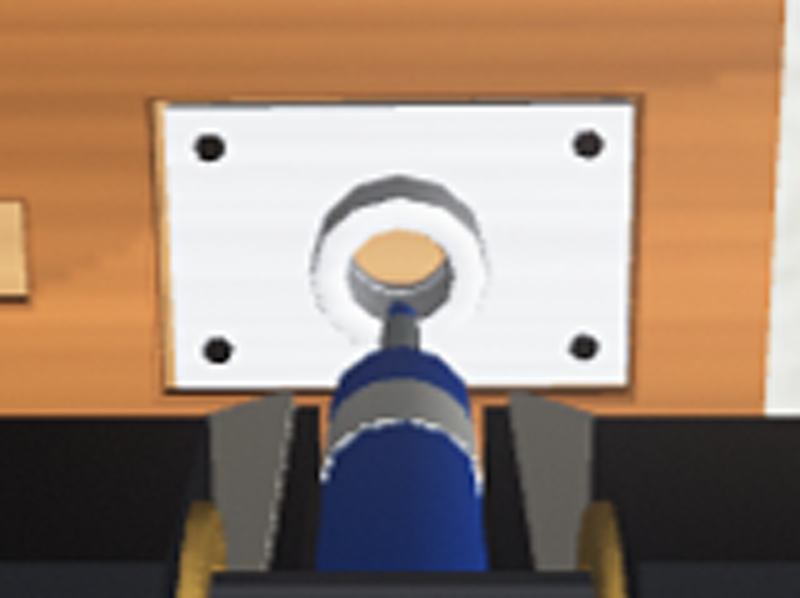

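View pics/s11a.png

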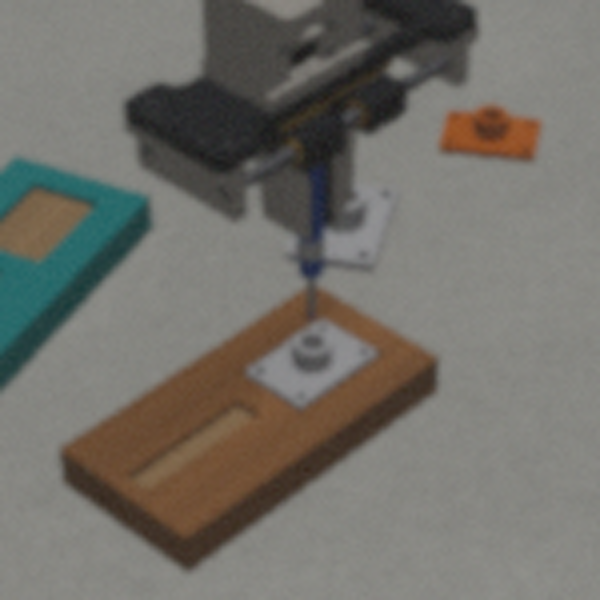

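```bash
python3 - <<'E'
from h import *
c=load("/tmp/w11.npz")
f=lambda a,b,z:onz(c,200+(a+.5)/5-.5,160+(b+.5)/4.6-.5,z)[:2]
w=np.array([f(a,b,.029) for a,b in [(209,147),(588,144),(584,347),(218,350)]]);d=np.roll(w,-1,0)-w
print("plate",w.mean(0),np.linalg.norm(d,axis=1))
print("collar",f(399.5,268,.044),"nib",f(401,308,.0606),f(401,305,.0606))
E
```

```text
plate [0.54935979 0.04087911] [0.05204751 0.03200711 0.05189133 0.03203672]
collar [0.54794907 0.04080575] nib [0.54857863 0.04102122] [0.54815687 0.04100658]
```

```bash
python3 -m crank '[0.4,-0.1,-4,0,0,0,-1,0.4,-0.1,-8,0,0,0,-1,0.4,-0.1,-12,0,0,0,-1,0.4,-0.1,-14,0,0,0,-1,0.4,-0.1,-14,0,0,0,-1,0.4,-0.1,-14,0,0,0,-1,0.4,-0.1,-14,0,0,0,-1]'
python3 - <<'E'
from plant import readout,capture,r
from h import *
o=readout.get_obs();print(o["tcp_pos"],o["eef_rot"],o["ft_force"],o["width"])
c=capture("wrist"); np.savez("/tmp/w12.npz",**c);im=c["img"][:,:,::-1]
cv2.imwrite("pics/w12a.png",cv2.resize(im[160:290,200:360],None,fx=5,fy=4.6,interpolation=cv2.INTER_CUBIC))
E
```

```text
time: 20.88
tcp_pos: [0.5487, 0.0401, 0.1249]
eef_rot: [-0.017, 1.0, 0.0, 0.0]
ft_force: [-0.0, 1.0, -0.0]
width: 0.0143
[0.5486863  0.04011717 0.12488443] [-1.70999196e-02  9.99853776e-01  1.41924377e-05  1.41153709e-04] [-0.00997019  0.99252753 -0.00537222] 0.014332292520719304
```

View pics/w12a.png

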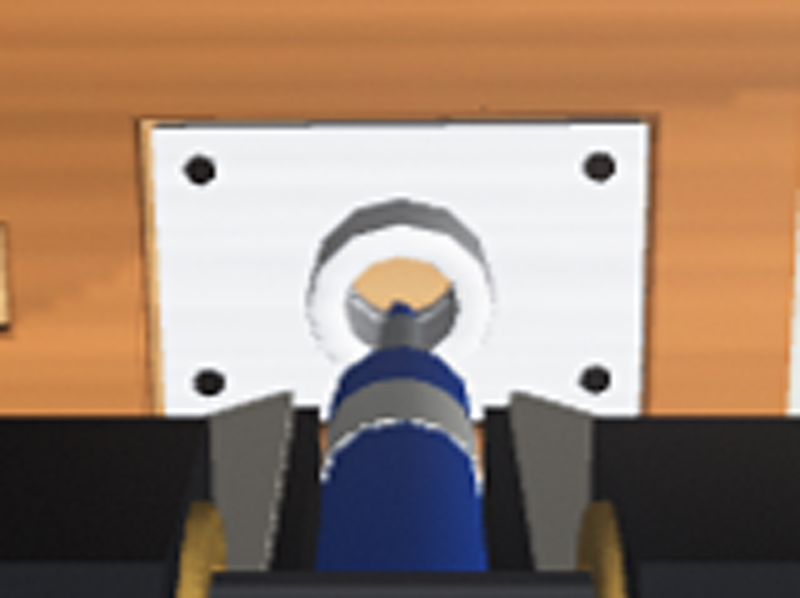

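```bash
python3 -m crank '[0.1,0.1,-3,0,0,0,-1,0.1,0.1,-6,0,0,0,-1,0.1,0.1,-9,0,0,0,-1,0.1,0.1,-12,0,0,0,-1,0.1,0.1,-15,0,0,0,-1,0.1,0.1,-17,0,0,0,-1,0.1,0.1,-19,0,0,0,-1,0.1,0.1,-19,0,0,0,-1,0.1,0.1,-19,0,0,0,-1]'
python3 - <<'E'
from plant import readout,capture,r
from h import *
o=readout.get_obs();print(o["tcp_pos"],o["eef_rot"],o["ft_force"],o["width"])
c=capture("wrist"); np.savez("/tmp/w13.npz",**c);im=c["img"][:,:,::-1]
cv2.imwrite("pics/w13a.png",cv2.resize(im[160:290,200:360],None,fx=5,fy=4.6,interpolation=cv2.INTER_CUBIC))
E
```

```text
time: 22.05
tcp_pos: [0.5487, 0.0403, 0.1058]
eef_rot: [-0.017, 1.0, 0.0, 0.0]
ft_force: [-0.3, -0.1, 0.1]
width: 0.0145
[0.54874671 0.04025005 0.10579592] [-1.71346574e-02  9.99853189e-01  3.18017551e-05  6.16234688e-05] [-0.29791615 -0.05379082  0.107546  ] 0.014509106185310783
```

View pics/w13a.png

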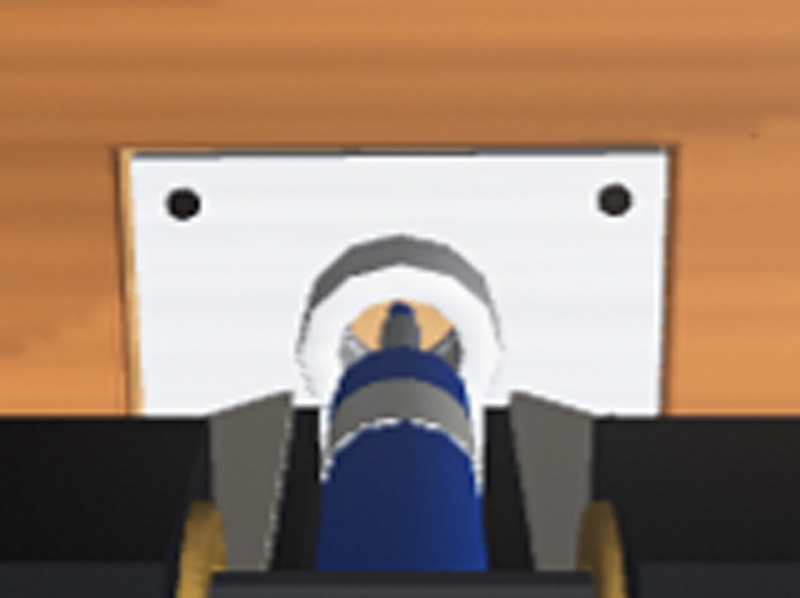

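```bash
python3 - <<'E'
from h import *
c=load("/tmp/w13.npz")
f=lambda a,b,z:onz(c,200+(a+.5)/5-.5,160+(b+.5)/4.6-.5,z)[:2]
p,q=f(184,203,.029),f(615,200,.029);th=np.arctan2(*(q-p)[::-1]);print("plate",(p+q)/2+.016*np.array([np.sin(th),-np.cos(th)]),np.linalg.norm(q-p))
print("nib",f(400,307,.0271),f(400,304,.0271))
E
python3 -m crank '[0,0,-1,0,0,0,-1,0,0,-2,0,0,0,-1,0,0,-3,0,0,0,-1,0,0,-3.5,0,0,0,-1,0,0,-3.5,0,0,0,-1,0,0,-3.5,0,0,0,-1]'
```

```text
plate [0.54944917 0.04091108] 0.05183845975683935
nib [0.548539   0.04081804] [0.54811739 0.04080348]
time: 22.85
tcp_pos: [0.5487, 0.0402, 0.1023]
eef_rot: [-0.017, 1.0, 0.0, 0.0]
ft_force: [0.0, -0.5, 1.4]
width: 0.0148
```

```bash
python3 -m crank '[0,0,-0.5,0,0,0,-1,0,0,-1,0,0,0,-1,0,0,-1.5,0,0,0,-1,0,0,-2,0,0,0,-1,0,0,-2.5,0,0,0,-1,0,0,-2.5,0,0,0,-1,0,0,-2.5,0,0,0,-1,0,0,-2.5,0,0,0,-1]'
python3 - <<'E'
from plant import readout,capture,r
from h import *
for i in range(4):
    c=capture("wrist");o=readout.get_obs();print(o["tcp_pos"],o["ft_force"],o["width"],o["time"])
np.savez("/tmp/w14.npz",**c);im=c["img"][:,:,::-1]
cv2.imwrite("pics/w14a.png",cv2.resize(im[160:290,200:360],None,fx=5,fy=4.6,interpolation=cv2.INTER_CUBIC))
c=capture("scene");im=c["img"][:,:,::-1]
cv2.imwrite("pics/s14.png",im)
E
```

```text
time: 23.85
tcp_pos: [0.5487, 0.0402, 0.0998]
eef_rot: [-0.017, 1.0, 0.0, 0.0]
ft_force: [-0.6, -0.3, 2.6]
width: 0.0146
[0.54871096 0.04019712 0.09975777] [-0.31986818 -0.60424597  3.35635652] 0.01405954008908376 23.9
[0.5486835  0.04021535 0.09977074] [-0.72926008  0.39512308  3.25845887] 0.014699543543318896 23.95
[0.54870163 0.04017459 0.09976693] [ 0.38756386 -0.78944897  3.25902143] 0.014504673169406361 24.0
[0.54871473 0.04019716 0.09975638] [-0.18598086 -0.2920341   1.67844147] 0.014331573867677269 24.05
```

View pics/w14a.png

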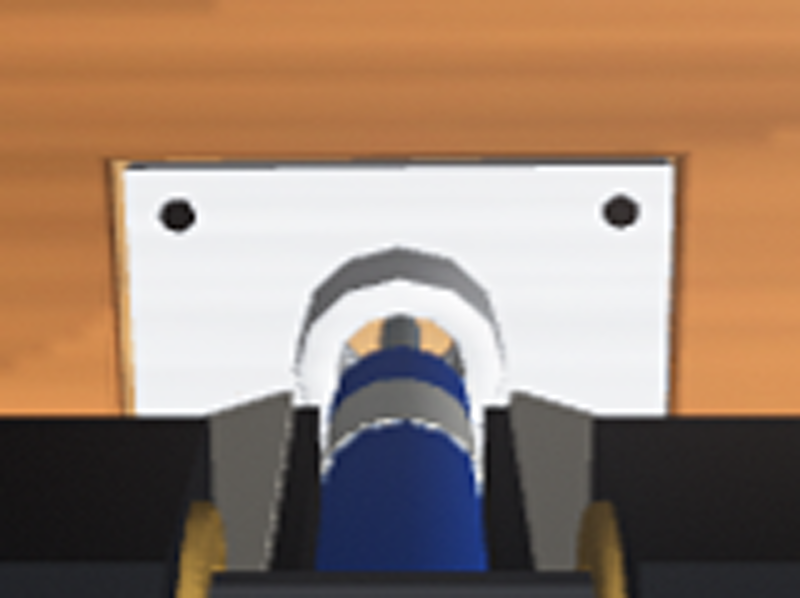

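View pics/s14.png

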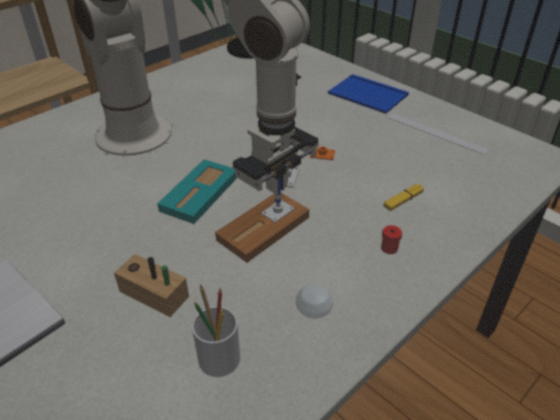

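```bash
python3 - <<'E'
from plant import readout,r
print(r.job_done()); o=readout.get_obs();print(o["time"],o["ft_force"],o["tcp_pos"])
E
```

```text
the job is handed in; nothing more can be done
None
the job is handed in; nothing more can be done
```

The pen stand is assembled and I've handed the job in. The job reports no verdict, so what follows is from my own last checks.

- **Plate:** I set the smaller grey plate into the brown base's recess, flush and let go. The wrist camera put it about 0.4 mm off the recess centre and square to within 0.3°.
- **Marker:** I drew the blue marker straight up out of the block and lowered it down the socket's hole. Just above the wood the nib was about 1 mm off the hole's axis, and I saw no contact with the metal.
- **Press:** The arm stopped about 2.9 mm below where I expected the nib to touch the wood. The upward force read 1.7 to 3.4 N, averaging about 2.8 N, which fits the nib being pushed in 2 to 3 mm. I could not read the nib's travel directly.
- **Finish:** The marker was still held upright and pressed in at about 24 s. In the last picture the other desk things were where they had been.

**Disagreement:** the overhead and wrist cameras differed by about 2 mm on positions. The wrist camera also read about 0.7 mm to one side along the jaws. I used the wrist camera, compared with the tool's own position, for every fit.

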